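# Open the filter cover of the bench air cleaner

## Task

The filter of the bench air cleaner in the gilding shop is due for a change: on the box with the slotted cover, press the ribbed release tab in until the cover springs up, then take the cover by its pull and swing it up until it stands upright or beyond, and let go so that it stays open. Leave the twin box with the solid cover shut and its tab unpressed.

Things in the scene. Friction and masses are not known exactly. Their poses are not given: they have to be found in the camera images.
- vent_box: Air cleaner: grey fixed box 210 (x) x 150 (y) x 70 mm high, black slotted cover in its top. Origin on the table; box spans x -110 to +100 mm; x runs from tab end (nearer the robot, within 25 deg of straight ahead) to hinge end. Hinge along y at x 75, z 67. Shut cover: plate 120 x 110 x 6 mm, x -45 to 75, top z 70. Its twin with a solid cover stands beside it, left or right.
- vent_tab (a joint): Ribbed grey plate on vent_box's low front step (step x -110 to -50, z 56 mm); plate x -105 to -56, 70 mm wide (y), top z 58. Press it down near x -85, y 0. A sprung rocker about y at x -42, z 45: rad, 0 at rest, stop 0.3; at 0.13-0.17 (5-6 mm down under a fingertip) its nose frees the cover's edge. 2 N starts it, about 7 N reaches the stop, 10 mm down; springs back when released.
- vent_cover (a joint): Angle of the slotted cover, rad: 0 shut, 1.57 upright, stop 1.85. Latched: below 0.02. When the tab is pressed a plunger lifts it to about 0.2 (free edge 24 mm up), and it stays there after the tab is let go. A stiff hinge (0.08 N m) holds the 90 g cover at any angle where it is left.
- vent_pull (a point): Middle of the top of the slotted cover's pull, a grey fin standing on the cover near its free edge: 24 (x) x 14 (y) mm, 30 mm tall. The point is 100 mm from the hinge along the cover, 33 mm off it square to the cover, and moves with the cover (shut: x -25, z 100 in vent_box). Pinched across its 14 mm from above, the fin can turn between the fingers as the cover pivots.
- solid_cover (a joint): Angle of the solid cover on the twin box, rad, 0 shut: stays shut.
- solid_tab (a joint): Release tab of the twin box, rad, 0 at rest: stays unpressed.

How it is judged:
By the outcome, as a careful person would: the job done as asked, in the order asked, and still so for the second after the job is handed in, with the robot touching nothing.
It also fails if it takes over 43 s, if anything falls off the work surface, if the arm or the gripper's body presses on something with over 40 N, if the wrist force passes 120 N, or if a joint passes its speed limit or range.

## Robot

A 6-joint arm with a two-finger parallel gripper is mounted at the origin on the work surface. World frame = base frame: x ahead of the robot, y to its left, z up, the work surface at z = 0. Lengths are in m, angles in rad, forces in N, time in s.
With the tool pointing down it reaches from about 0.35 to 0.85 m from the base axis. Payload 8.1 kg.
Tool frame: the origin (TCP) lies on the centre line of the jaws, within the pads' length; the fingertips stand robot.tips_ahead ahead of it and the grasp point (between the pads) lies 8 mm behind it (robot.tips_ahead is the distance from the TCP to the fingertips, in m); z points along the fingers, y is the direction in which the jaws open and shut (so a half turn about z gives the same grasp; the last joint's range is limited). The gripper opens to 93 mm and grips with 3 to 60 N. Pads are 15 mm wide; open, the fingers measure 128 mm over their backs; the gripper's body (75 mm by 188 mm) begins 65 mm behind the grasp point.
Start: joints at [-1.245, 0.13, 1.488, -0, 1.523, -0.085], TCP at [0.24, -0.55, 0.23] pointing down, gripper open.
Joint ranges: [-2.96, 2.96], [-0.89, 2.26], [0.02, 2.5], [-1.34, 4.48], [0, 2.73], [-2.66, 2.66]. Speed limits (rad/s): [2.39, 2.39, 2.79, 3.14, 3.14, 3.14].

## Interface

Orientations are given as a rotation vector (axis times angle).
In Python, from plant import monitor, eyes, job, robot gives the robot as it stands.
- The arm moves only by the tool servo_tool, never from a script. Its argument "plan" is a list that holds one entry, the list of rows, each a list of 7 numbers: the closure, from -1 (fully open) to 1 (shut), so that 0 is half open, then the shift along the world's x, y, z in mm, then the turn, a rotation vector about the world's x, y, z in rad. In form: [[[hand, dx, dy, dz, ax, ay, az], ...]]. A call has 1 to 12 rows; each row shifts and turns the commanded pose from where the row before left it; what a row does not reach is not made up. A row lasts 1/10 s, in which the tool goes at most 50 mm and 8.59 degrees, less where a joint would pass 70% of its speed; a pose out of reach is approached as far as the arm can. A call with a gripper value outside its range is refused whole. The fingers move at their own pace and stop on an object; "force" is the grip in N (left out, the last holds). Time passes only in rows, so rows that do not move let the fingers close. It gives the time, the measured TCP pose, the force and the opening at its end, in the units of the state.
- monitor.read_state(): the state, without advancing time (a new reading comes with each control period).
- eyes.read_camera(name): name is "scene" or "side" or "wrist"; returns the picture (480x640x3 uint8, red, green, blue); there is no depth.
- eyes.camera_info(name): a dict with "mtx" (3x3 intrinsics, pixels), "R" (3x3) and "t" (3): a world point X has camera coordinates R X + t. Camera axes: x right, y down, z forward; pixel columns grow to the right and rows downward; lengths in m; the calibration is good to about 2 mm. A picture is of the moment at which its call begins: read the wrist's pose just before it. camera_info takes no time and is no camera call; for the wrist camera it gives the pose at the moment of the call.
- job.close_job(): hands the job in, once; it reports no verdict.
The state is a dict: "t": time; "q": joint angles; "dq": joint speeds; "joint_torque": joint torques, N m; "tool_pos": TCP position; "orientation": TCP orientation; "force": force on the tool from outside, world axes, zero at the start; "wrist_torque": the same for the moment, N m; "opening": finger opening in m.
Only numpy, scipy, OpenCV 4.12 (cv2) and the standard library are available. Lean on these libraries where they do the work, as an engineer would, in place of code of your own. Each camera call takes 0.05 s, during which the arm holds its last target. There are 200 camera calls.

## Working session

There is one attempt and no reset: what is moved stays moved. The work goes in short steps, Python scripts to look and compute and a tool call to move; the robot and the scene stay as the last step left them, time stands still between calls to the robot, and variables do not carry over. Pictures are saved under pics/ and viewed, about 8 in all and at most 12, crops included, and the job is handed in when it is done.

Besides the shell and the picture viewer there is one more tool, called after "Request:" as name(argument=value, ...), one argument or row to a line, values as JSON. servo_tool: Moves the arm, as the interface text tells. Its arguments: {"type":"object","properties":{"plan":{"type":"array"},"force":{"type":"number"}},"required":["plan"]}

```bash
ls; mkdir -p pics; python3 - <<'E'
from plant import monitor, eyes, job, robot
import cv2,numpy as np
print(robot.tips_ahead); s=monitor.read_state(); print(s['t'],s['tool_pos'],s['orientation'],s['opening'],s['force'])
for n in ['scene','side']:
    im=eyes.read_camera(n); cv2.imwrite(f'pics/{n}0.png',im[:,:,::-1]); c=eyes.camera_info(n); print(n,c['mtx'],c['R'],c['t'])
E
```

```text
pics
0.011
0.0 [ 0.23945829 -0.549529    0.22859332] [-3.07374721e+00 -6.40396468e-01  3.38117615e-04] 0.09314578920202428 [0.99602012 0.56016683 0.08191914]
scene [[524.00502444   0.         326.77220159]
 [  0.         524.00502444 238.06134966]
 [  0.           0.           1.        ]] [[ 0.81840358  0.57450079 -0.01282302]
 [ 0.46153622 -0.67044683 -0.58093491]
 [-0.34234472  0.46952092 -0.81384901]] [-0.42448368 -0.19935784  1.10344149]
side [[434.30195844   0.         320.51685767]
 [  0.         434.30195844 245.03498759]
 [  0.           0.           1.        ]] [[ 0.91626964 -0.40036727 -0.01248982]
 [-0.24070676 -0.52541637 -0.81608694]
 [ 0.32017215  0.75076207 -0.57779417]] [-0.47646515  0.20296126  0.51806228]
```

View pics/scene0.png

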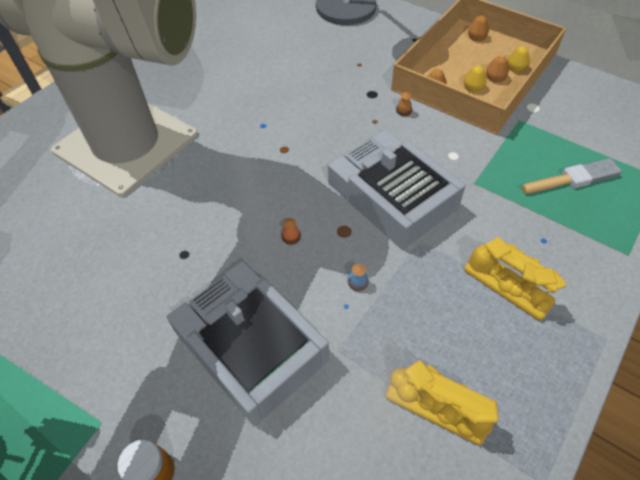

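View pics/side0.png

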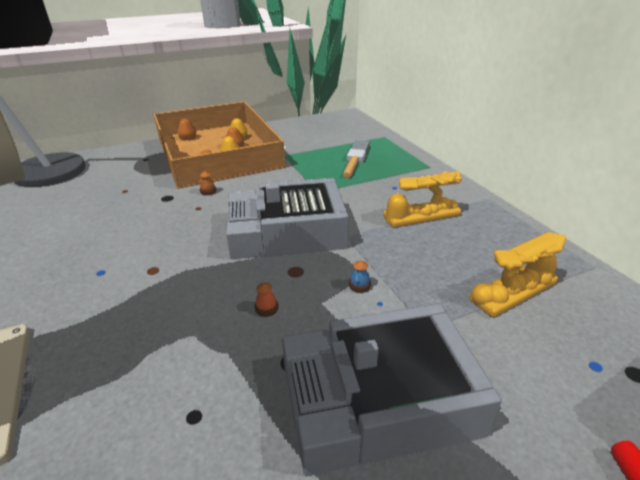

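Scene: the slotted box is around (397,188), with its tab at (365,152) and pull at (388,157). In the side view it is at about (288,215). The twin stands to the right, at about (248,335) in scene. I'll enlarge the slotted box in both views.

```bash
python3 - <<'E'
import cv2,numpy as np
a=cv2.imread('pics/scene0.png')[120:260,315:475]; b=cv2.imread('pics/side0.png')[170:260,215:355]
A=cv2.resize(a,None,fx=5,fy=5,interpolation=cv2.INTER_CUBIC)[:,:800]; cv2.imwrite('pics/c1.png',cv2.resize(a,(640,560),interpolation=cv2.INTER_CUBIC)); cv2.imwrite('pics/c2.png',cv2.resize(b,None,fx=5,fy=5,interpolation=cv2.INTER_CUBIC))
E
```

```text
(no output)
```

View pics/c1.png

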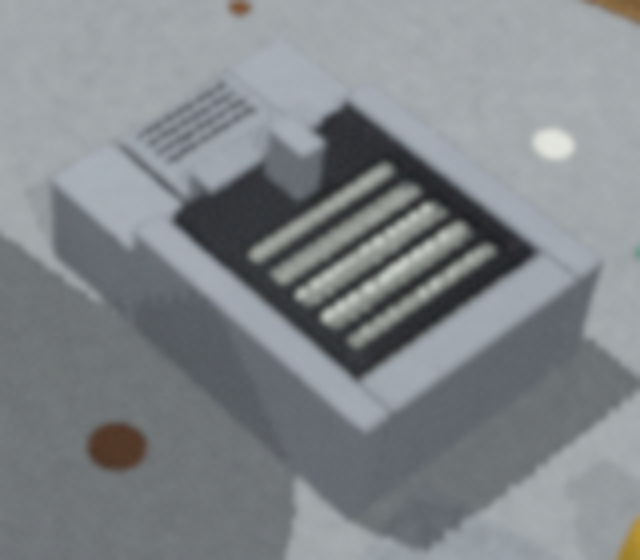

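View pics/c2.png

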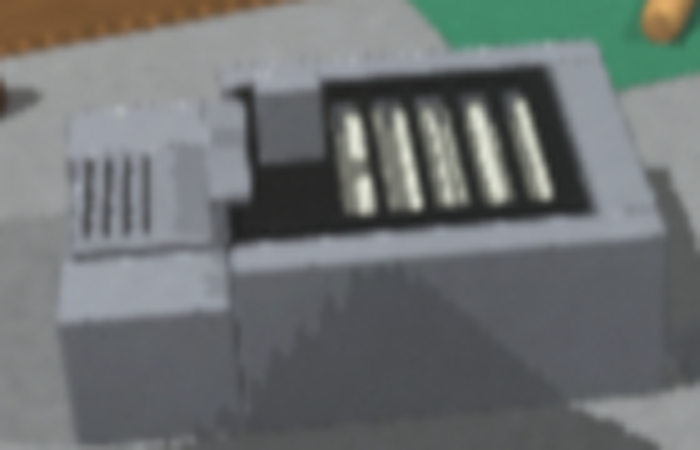

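The crops show the box corners clearly: in the scene crop (×4) the rim corners are at (372,430) and (600,262), the cover corners at (178,215), (348,103), (537,250) and (358,378), and the step corners at (55,185) and (280,42). The side crop (×5) shows their counterparts. I'll fit a planar pose to these points.

```bash
cat > h.py <<'E'
import numpy as np,cv2
from scipy.optimize import least_squares
from plant import monitor,eyes,job,robot
def proj(n,P,c=None):
    c=c or eyes.camera_info(n); q=P@np.array(c['R']).T+c['t']; q=q@np.array(c['mtx']).T; return q[:,:2]/q[:,2:]
def w(p,P):
    c,s=np.cos(p[2]),np.sin(p[2]); P=np.atleast_2d(P)/1000.
    return np.c_[p[0]+c*P[:,0]-s*P[:,1],p[1]+s*P[:,0]+c*P[:,1],P[:,2]]
E
python3 - <<'E'
from h import *
S=[((372,430),(100,-75,70)),((600,262),(100,75,70)),((358,378),(75,-55,70)),((537,250),(75,55,70)),((178,215),(-45,-55,70)),((348,103),(-45,55,70)),((55,185),(-110,-75,56)),((280,42),(-110,75,56))]
D=[((62,322),(-110,-75,56)),((663,232),(100,-75,70)),((597,42),(100,75,70)),((553,66),(75,55,70)),((595,213),(75,-55,70)),((75,100),(-110,75,56)),((80,440),(-110,-75,0))]
sp=np.array([np.array(a)/4+[315,120] for a,b in S]); dp=np.array([np.array(a)/5+[215,170] for a,b in D])
SP=np.array([b for a,b in S]);DP=np.array([b for a,b in D])
cs,cd=eyes.camera_info('scene'),eyes.camera_info('side')
fs=lambda p:proj('scene',w(p,SP),cs)-sp
fd=lambda p:proj('side',w(p,DP),cd)-dp
for f in (lambda p:fs(p).ravel(),lambda p:fd(p).ravel(),lambda p:np.r_[fs(p).ravel(),fd(p).ravel()]):
    r=least_squares(f,[.55,0.1,0],loss='soft_l1'); print(r.x,np.round(r.fun,1))
p=r.x
for n,P in dict(press=(-85,0,58),pull=(-25,0,100),hinge=(75,0,67)).items(): print(n,w(p,P))
E
```

```text
[ 0.54356419  0.1900029  -0.26266688] [-0.4  1.6  2.5 -0.4  1.  -0.4  0.1  0.1 -1.   0.6 -0.1  0.5 -1.6 -1.2
  0.2 -1.5]
[ 0.53945358  0.18865559 -0.28652458] [-1.1 -1.1  2.2  0.2  1.9 -1.  -0.5 -0.3 -0.4 -0.9  0.2  1.1 -0.3  1.8]
[ 0.54151818  0.19065023 -0.27553286] [-2.3  0.8  1.6 -0.4 -0.6 -1.2 -0.8 -0.1 -1.7 -0.4 -0.4 -0.1 -2.  -2.5
  0.4 -2.2  0.3 -1.7  3.1 -1.   1.9 -1.8 -0.3 -1.1  0.4 -1.9  0.5  0.8
  1.   1.3]
press [[0.45972435 0.21377531 0.058     ]]
pull [[0.51746118 0.19745172 0.1       ]]
hinge [[0.61368921 0.17024575 0.067     ]]
```

Request:
servo_tool(
  plan=[
    [[1,9,32,0,0,0,0.1025],[1,9,32,0,0,0,0.1025],[1,9,32,0,0,0,0.1025],[1,9,32,0,0,0,0.1025],[1,9,32,0,0,0,0.1025],[1,9,32,0,0,0,0.1025],[1,9,32,0,0,0,0.1025],[1,9,32,0,0,0,0.1025],[1,9,32,0,0,0,0.1025],[1,9,32,0,0,0,0.1025],[1,9,32,0,0,0,0.1025],[1,9,32,0,0,0,0.1025]],
  ],
  force=20,
)

```text
t: 1.3
tool_pos: [0.3475, -0.1647, 0.2293]
orientation: [-2.138, -2.302, 0.0]
force: [0.7, -0.7, 1.0]
opening: 0.0029
```

Request:
servo_tool(
  plan=[
    [[1,9,32,0,0,0,0.1025],[1,9,32,0,0,0,0.1025],[1,9,32,0,0,0,0.1025],[1,9,32,0,0,0,0.1025],[1,9,32,0,0,0,0.1025],[1,9,32,0,0,0,0.1025],[1,9,32,0,0,0,0.1025],[1,9,32,0,0,0,0.1025],[1,9,32,0,0,0,0.1025],[1,9,32,0,0,0,0.1025],[1,9,32,0,0,0,0.1025],[1,9,32,0,0,0,0.1025]],
  ],
)

```text
t: 2.5
tool_pos: [0.4555, 0.2193, 0.2292]
orientation: [-0.417, -3.113, 0.001]
force: [-0.6, -1.2, -0.2]
opening: 0.0003
```

```bash
python3 - <<'E'
from h import *
s=monitor.read_state(); print(s['t'],s['tool_pos'],s['orientation'],s['opening'],s['q'],s['force'])
c=eyes.camera_info('wrist'); im=eyes.read_camera('wrist')[:,:,::-1].copy()
cv2.imwrite('pics/w1raw.png',im)
p=[.5415,.1905,-.2755]
P=[(-45,-55,70),(-45,55,70),(75,55,70),(75,-55,70),(-110,-75,56),(-110,75,56),(100,-75,70),(100,75,70),(-25,0,100),(-105,35,58),(-105,-35,58)]
for u in proj('wrist',w(p,P),c): print(u.round(1)); cv2.circle(im,tuple(int(v) for v in u),3,(0,0,255),1)
cv2.imwrite('pics/w1.png',im)
E
```

```text
2.5 [0.4555179  0.219324   0.22917489] [-4.17059740e-01 -3.11321149e+00  5.90747024e-04] 0.0003201664744436159 [ 3.47329466e-01 -1.26313612e-01  1.74610224e+00 -7.02893387e-05
  1.52248311e+00 -9.57120247e-01] [-0.56381566 -1.16145382 -0.19414615]
[249.8 271.5]
[370.6 272.5]
[364.3 383.5]
[254.8 382.6]
[227.1 197.8]
[394.6 199.3]
[236.2 403. ]
[382.7 404.2]
[309.7 307.3]
[349.9 204.9]
[271.7 204.2]
```

View pics/w1.png

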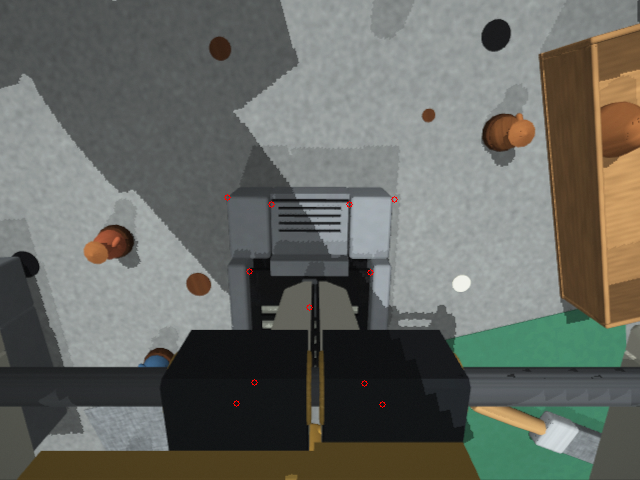

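The wrist view shows the tab at columns 271–349, with its front edge at row ~200 against a predicted 204.5. That puts the box about 4 mm nearer the robot than the fit. The yaw and lateral position agree. I'm descending onto the tab.

Request:
servo_tool(
  plan=[
    [[1,-0.5,-4,-36,0,0,0],[1,0,0,-36,0,0,0],[1,0,0,-36,0,0,0],[1,0,0,-36,0,0,0],[1,0,0,-8,0,0,0],[1,0,0,0,0,0,0]],
  ],
)

```text
t: 3.15
tool_pos: [0.4537, 0.2134, 0.0762]
orientation: [-0.424, -3.109, 0.003]
force: [-0.1, 0.5, -0.0]
opening: 0.0003
```

Request:
servo_tool(
  plan=[
    [[1,0,0,-4,0,0,0],[1,0,0,-4,0,0,0],[1,0,0,-2,0,0,0],[1,0,0,-2,0,0,0],[1,0,0,-2,0,0,0],[1,0,0,0,0,0,0]],
  ],
)

```text
t: 3.75
tool_pos: [0.4552, 0.2144, 0.0641]
orientation: [0.424, 3.113, 0.001]
force: [-3.4, 2.4, 4.3]
opening: 0.0003
```

Request:
servo_tool(
  plan=[
    [[1,0,0,-1.5,0,0,0],[1,0,0,-1.5,0,0,0],[1,0,0,0,0,0,0],[1,0,0,0,0,0,0],[1,0,0,0,0,0,0]],
  ],
)

```text
t: 4.25
tool_pos: [0.455, 0.2143, 0.0608]
orientation: [-0.424, -3.113, -0.001]
force: [-2.8, 4.0, 4.6]
opening: 0.0008
```

```bash
python3 - <<'E'
from h import *
b=cv2.imread('pics/side0.png')[140:270,205:365]; a=eyes.read_camera('side')[140:270,205:365,::-1]
cv2.imwrite('pics/s2.png',cv2.resize(a,None,fx=4,fy=4,interpolation=cv2.INTER_CUBIC))
E
```

```text
(no output)
```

View pics/s2.png

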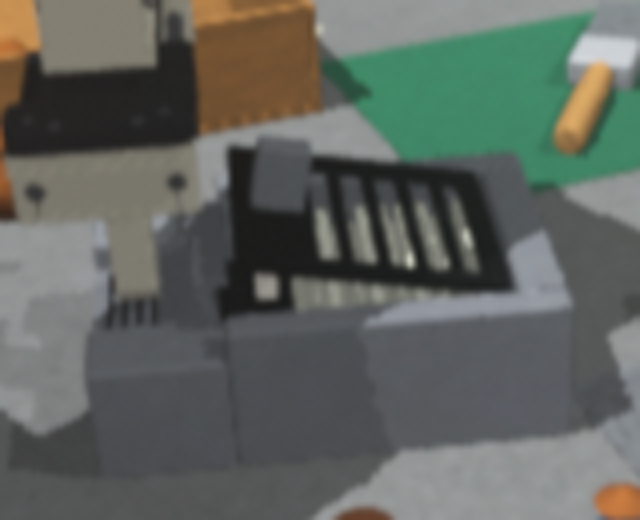

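The cover has sprung up: its free edge is raised at crop (232,150)–(225,300), and the fin is at (282,175). I'm releasing the tab and going above the pull.

Request:
servo_tool(
  plan=[
    [[1,0,0,10,0,0,0],[1,0,0,40,0,0,0],[0,0,0,45,0,0,0],[0,22,-6,10,0,0,0],[0,22,-6,0,0,0,0],[0,21,-6,0,0,0,0],[0,0,0,0,0,0,0],[0,0,0,0,0,0,0]],
  ],
)

```text
t: 5.1
tool_pos: [0.5201, 0.1954, 0.1656]
orientation: [-0.426, -3.112, 0.001]
force: [0.1, -0.6, 0.9]
opening: 0.0437
```

```bash
python3 - <<'E'
from h import *
s=monitor.read_state(); print(s['t'],s['tool_pos'],s['opening'],s['force'])
c=eyes.camera_info('wrist'); im=eyes.read_camera('wrist')[:,:,::-1].copy()
p=[.5376,.1916,-.2755]
t=.2;C,S=np.cos(t),np.sin(t)
P=[(75-r*C+h*S,y,67+r*S+h*C) for r,h,y in [(112,33,7),(112,33,-7),(88,33,7),(88,33,-7),(120,3,55),(120,3,-55)]]+[(-105,35,58),(-105,-35,58)]
for u in proj('wrist',w(p,P),c): print(u.round(1)); cv2.circle(im,tuple(int(v) for v in u),2,(0,0,255),1)
cv2.imwrite('pics/w2.png',im)
E
```

```text
5.1 [0.52008014 0.19539403 0.16559252] 0.04374984820657165 [ 0.13803048 -0.63290959  0.93128331]
[330.  257.4]
[305.4 257.3]
[329.1 291.5]
[305.8 291.5]
[404.8 222. ]
[230.4 221.3]
[369.8 118. ]
[265.8 117.6]
```

View pics/w2.png

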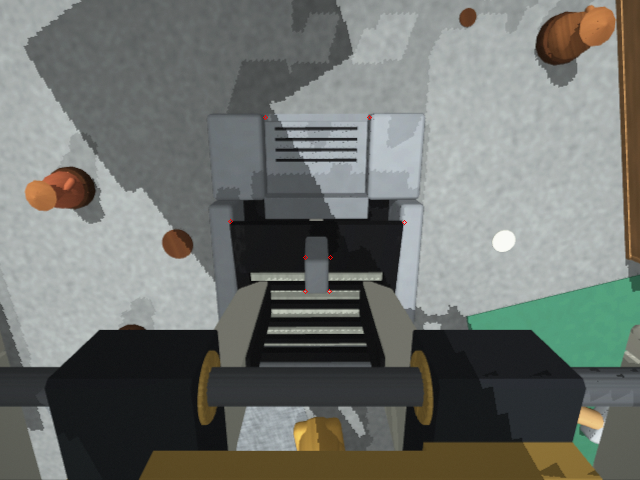

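The wrist view confirms the model: fin top at columns 305–328, rows 257–291, and the cover and tab corners match too. I'm descending and pinching.

Request:
servo_tool(
  plan=[
    [[0,0.5,0.5,-25,0,0,0],[0,0,0,-25,0,0,0],[0,0,0,-10,0,0,0],[0,0,0,-1,0,0,0],[1,0,0,0,0,0,0],[1,0,0,0,0,0,0],[1,0,0,0,0,0,0],[1,0,0,0,0,0,0],[1,0,0,0,0,0,0],[1,0,0,0,0,0,0]],
  ],
  force=12,
)

```text
t: 6.15
tool_pos: [0.5208, 0.1961, 0.1049]
orientation: [0.424, 3.113, -0.001]
force: [-1.0, -2.0, 1.3]
opening: 0.014
```

```bash
python3 - <<'E'
import numpy as np
th=np.linspace(.2,1.72,21); a=th+np.arctan2(26,100)
x=-103.3*np.cos(a); z=103.3*np.sin(a)
d=np.c_[np.diff(x)*np.cos(.2755),-np.diff(x)*np.sin(.2755),np.diff(z)]
print(np.round(d,1).tolist())
E
```

```text
[[3.6, -1.0, 6.9], [4.1, -1.1, 6.6], [4.5, -1.3, 6.3], [5.0, -1.4, 5.9], [5.4, -1.5, 5.5], [5.8, -1.6, 5.0], [6.1, -1.7, 4.6], [6.5, -1.8, 4.1], [6.7, -1.9, 3.6], [7.0, -2.0, 3.0], [7.2, -2.0, 2.5], [7.3, -2.1, 1.9], [7.4, -2.1, 1.3], [7.5, -2.1, 0.7], [7.6, -2.1, 0.1], [7.5, -2.1, -0.5], [7.5, -2.1, -1.1], [7.4, -2.1, -1.7], [7.2, -2.0, -2.2], [7.1, -2.0, -2.8]]
```

Opening 14 mm: the fin is pinched. I'm swinging it along the arc.

Request:
servo_tool(
  plan=[
    [[1,3.6,-1.0,6.9,0,0,0],[1,4.1,-1.1,6.6,0,0,0],[1,4.5,-1.3,6.3,0,0,0],[1,5.0,-1.4,5.9,0,0,0],[1,5.4,-1.5,5.5,0,0,0],[1,5.8,-1.6,5.0,0,0,0],[1,6.1,-1.7,4.6,0,0,0],[1,6.5,-1.8,4.1,0,0,0],[1,0,0,0,0,0,0]],
  ],
)

```text
t: 7.05
tool_pos: [0.5632, 0.1845, 0.1506]
orientation: [0.425, 3.111, 0.0]
force: [-3.5, -4.4, 4.0]
opening: 0.014
```

Request:
servo_tool(
  plan=[
    [[1,6.7,-1.9,3.6,0,0,0],[1,7.0,-2.0,3.0,0,0,0],[1,7.2,-2.0,2.5,0,0,0],[1,7.3,-2.1,1.9,0,0,0],[1,7.4,-2.1,1.3,0,0,0],[1,7.5,-2.1,0.7,0,0,0],[1,0,0,0,0,0,0]],
  ],
)

```text
t: 7.75
tool_pos: [0.6063, 0.1725, 0.163]
orientation: [0.425, 3.111, 0.001]
force: [-0.6, -2.9, 3.8]
opening: 0.0135
```

```bash
python3 - <<'E'
from h import *
a=eyes.read_camera('side')[90:270,185:385,::-1]
cv2.imwrite('pics/s3.png',cv2.resize(a,None,fx=3,fy=3,interpolation=cv2.INTER_CUBIC))
E
```

```text
(no output)
```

View pics/s3.png

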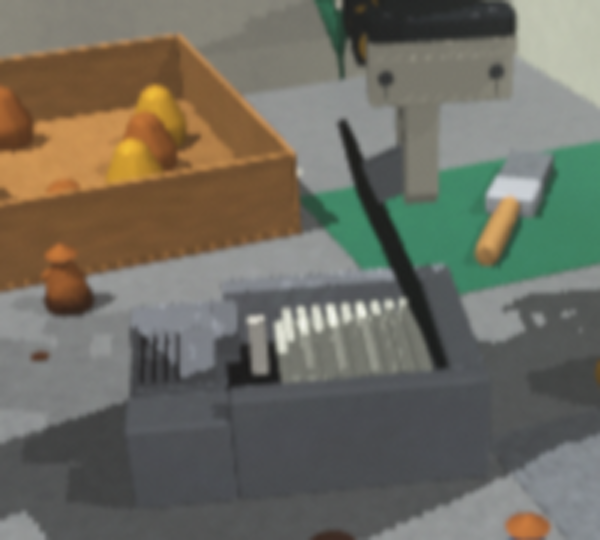

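The side view shows the cover at about 65–70°, with the fin still held. Now the last part of the arc.

Request:
servo_tool(
  plan=[
    [[1,7.6,-2.1,0.1,0,0,0],[1,7.5,-2.1,-0.5,0,0,0],[1,7.5,-2.1,-1.1,0,0,0],[1,7.4,-2.1,-1.7,0,0,0],[1,7.2,-2.0,-2.2,0,0,0],[1,7.1,-2.0,-2.8,0,0,0],[1,0,0,0,0,0,0],[1,0,0,0,0,0,0]],
  ],
)

```text
t: 8.6
tool_pos: [0.6504, 0.1603, 0.1547]
orientation: [0.424, 3.11, 0.001]
force: [2.8, -2.0, 4.2]
opening: 0.0141
```

```bash
python3 - <<'E'
from h import *
s=monitor.read_state(); g=s['tool_pos']+np.array([0,0,.008]); h=w([.5376,.1916,-.2755],(75,0,67))[0]
d=g-h; u=d[0]*np.cos(.2755)-d[1]*np.sin(.2755); print(u,d[2],np.hypot(u,d[2]),np.arctan2(d[2],-u)-.254, s['force'])
a=eyes.read_camera('side')[90:270,185:385,::-1]
cv2.imwrite('pics/s4.png',cv2.resize(a,None,fx=3,fy=3,interpolation=cv2.INTER_CUBIC))
E
```

```text
0.04208593268637971 0.09574767217053684 0.10458892128786432 1.7309265078615783 [ 2.83002552 -1.95677645  4.20375588]
```

View pics/s4.png

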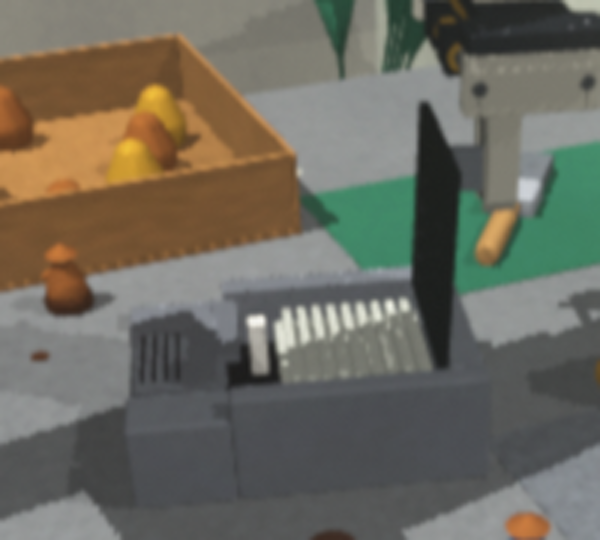

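```bash
python3 - <<'E'
from h import *
p=[.5376,.1916,-.2755]; c=eyes.camera_info('side')
for t in (1.5,1.57,1.65,1.73,1.8):
    C,S=np.cos(t),np.sin(t)
    P=[(75-r*C+h*S,y,67+r*S+h*C) for r,h,y in [(120,0,-55),(120,0,55),(20,0,-55)]]
    print(t,((proj('side',w(p,P),c)-[185,90])*3).round().tolist())
E
```

```text
1.5 [[426.0, 174.0], [399.0, 102.0], [439.0, 337.0]]
1.57 [[442.0, 172.0], [413.0, 101.0], [442.0, 337.0]]
1.65 [[460.0, 172.0], [429.0, 100.0], [444.0, 337.0]]
1.73 [[478.0, 173.0], [445.0, 101.0], [447.0, 337.0]]
1.8 [[493.0, 174.0], [458.0, 103.0], [449.0, 337.0]]
```

The projection puts the cover at about 1.63 rad, just past upright. I'll add a little more swing for margin, then let go and withdraw up and away.

Request:
servo_tool(
  plan=[
    [[1,7,-2,-3,0,0,0],[1,0,0,0,0,0,0],[0,0,0,0,0,0,0],[0,0,0,0,0,0,0],[0,0,0,0,0,0,0],[0,0,0,0,0,0,0],[0,5,-1.5,0,0,0,0],[0,9,-2.5,5,0,0,0],[0,0,0,20,0,0,0],[0,0,0,35,0,0,0],[0,0,0,45,0,0,0],[0,0,0,45,0,0,0]],
  ],
)

```text
t: 9.85
tool_pos: [0.6697, 0.1542, 0.3022]
orientation: [-0.424, -3.112, 0.001]
force: [0.9, 0.6, 0.3]
opening: 0.0465
```

Request:
servo_tool(
  plan=[
    [[0,0,-20,0,0,0,0],[0,0,-20,0,0,0,0],[0,0,-20,0,0,0,0],[0,0,0,0,0,0,0],[0,0,0,0,0,0,0]],
  ],
)

```text
t: 10.35
tool_pos: [0.6694, 0.0933, 0.2993]
orientation: [-0.427, -3.109, 0.0]
force: [-0.7, -0.3, 0.1]
opening: 0.0464
```

```bash
python3 - <<'E'
from h import *
s=monitor.read_state(); print(s['t'],s['tool_pos'],s['force'])
a=eyes.read_camera('side')[:,:,::-1]
cv2.imwrite('pics/s5.png',a)
E
```

```text
10.35 [0.66941604 0.0932557  0.29927657] [-0.69754411 -0.30686637  0.1066257 ]
```

View pics/s5.png

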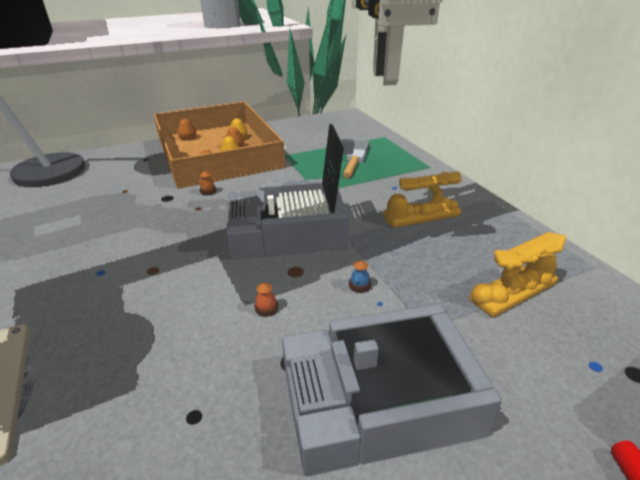

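The cover stands open on its own: its top corners at (331,126) and (342,150) put it at about 1.7 rad. The twin is shut with its tab flat, and the gripper is well clear. I'm handing in.

```bash
python3 -c "
from plant import job; print(job.close_job())"
```

```text
the job is handed in; nothing more can be done
None
```

The slotted cover is open and staying up on its own. I pressed the vent box's tab about 8 mm with the closed fingertips until the cover sprang up. I then pinched the pull from above, swung the cover past upright, let go and moved clear. The robot's clock read 10.4 s at hand-in, and wrist force readings stayed under about 7 N.

- **Final check:** the side camera shows the cover standing at about 1.7 rad after release. The twin box is shut with its tab flat, and the gripper touches nothing.
- **Disagreements:** before that last nudge, the gripper position suggested 1.73 rad but the picture showed about 1.63, so I swung it slightly further before letting go. My first estimate of the box position was also about 4 mm off along its length, which I corrected from the wrist camera before pressing.

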